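# Distribute the stacked samples to their instruments

## Robot

A 6-joint arm with a two-finger parallel gripper is mounted at the origin on the work surface. World frame = base frame: x ahead of the robot, y to its left, z up, the work surface at z = 0. Lengths are in m, angles in rad, forces in N, time in s.
With the tool pointing down it reaches from about 0.35 to 0.85 m from the base axis. Payload 8.1 kg.
Tool frame: the origin (TCP) lies at the very end of the fingers, on their centre line; the grasp point (between the pads) lies 19 mm behind it; z points along the fingers, y is the line along which they close (so a half turn about z gives the same grasp; the last joint's range is limited). The gripper opens to 93 mm and grips with 3 to 60 N. Pads are 15 mm wide; open, the fingers measure 128 mm over their backs; the gripper's body (75 mm by 188 mm) begins 65 mm behind the grasp point.
Start: joints at [1.039, 0.13, 1.488, -0, 1.523, -0.085], TCP at [0.259, 0.541, 0.219] pointing down, gripper open.
Joint ranges: [-2.96, 2.96], [-0.89, 2.26], [0.02, 2.5], [-1.34, 4.48], [0, 2.73], [-2.66, 2.66]. Speed limits (rad/s): [2.39, 2.39, 2.79, 3.14, 3.14, 3.14].

## Interface

Orientations are given as a rotation vector (axis times angle).
In Python, from plant import monitor, eyes, ticket gives the robot as it stands.
- The arm moves only by the tool arm_command, never from a script. Its argument "deltas" is a list that holds one entry, the list of rows, each a list of 6 numbers: the shift along the world's x, y, z in cm, then the turn, a rotation vector about the world's x, y, z in degrees. In form: [[[tx, ty, tz, rx, ry, rz], ...]]. A call has 1 to 12 rows; each row shifts and turns the commanded pose from where the row before left it; what a row does not reach is not made up. A row lasts 1/12 s, in which the tool goes at most 41.7 mm and 7.16 degrees, less where a joint would pass 70% of its speed; a pose out of reach is approached as far as the arm can. A call is refused whole if a number of a shift passes 4.17 or a number of a turn 7.16, either way. A call with a gripper value outside its range is refused whole. "gripper" is the opening, from -1 (shut) to 1 (fully open), set as the call begins (left out, the last holds). The fingers move at their own pace and stop on an object; "squeeze" is the grip in N (left out, the last holds). Time passes only in rows, so rows that do not move let the fingers close. It gives the time, the measured TCP pose, the force, the opening and the grip force at its end, in the units of the state.
- monitor.read_state(): the state, without advancing time (a new reading comes with each control period).
- eyes.read_camera(name): name is "scene" or "top"; returns the picture (480x640x3 uint8, blue, green, red); there is no depth.
- eyes.camera_model(name): a dict with "fx", "fy", "cx", "cy" (pixels), "rvec" (rotation vector, rad) and "tvec" (3), from world to camera coordinates, as OpenCV has them. Camera axes: x right, y down, z forward; pixel columns grow to the right and rows downward; lengths in m; the calibration is good to about 2 mm. A picture is of the moment at which its call begins. camera_model takes no time and is no camera call.
- ticket.close_job(): hands the job in; it is judged then, once.
The state is a dict: "t": time; "q": joint angles; "dq": joint speeds; "joint_torque": joint torques, N m; "tool_pos": TCP position; "orientation": TCP orientation; "force": force on the tool from outside, world axes, zero at the start; "wrist_torque": the same for the moment, N m; "opening": finger opening in m; "gripper_force": force on a finger pad.
Only numpy, scipy, OpenCV 4.12 (cv2) and the standard library are available. Lean on these libraries where they do the work, as an engineer would, in place of code of your own. Each camera call takes 0.05 s, during which the arm holds its last target. There are 200 camera calls.

## Task

The samples were left in one pile on the microscopy bench. Take the pile apart and stand each one upright in the middle of its own place: the amber vial on the stirrer's plate, the small square specimen box on the light pad, the round tin on the balance's pan, and the black slide box in the white tray with its long side along the tray's long side. Set them down rather than dropping or tipping them, and leave the mug and the glass jar where they stand.

Things in the scene. Friction and masses are not known exactly. Their poses are not given: they have to be found in the camera images.
- slide_box: Black plastic slide box, lowest of the pile: a closed block 62 (its x) x 96 (its y) x 30 mm high, about 160 g, standing on the bench. Origin: centre of its underside, z up. The pile from the bench up is slide box, tin, specimen box, vial, each roughly centred on the one below and smaller than it, none fastened.
- tin: Closed round bare-metal sample tin, 58 mm diameter, 26 mm high, about 90 g, lying flat on the slide box. Origin: centre of its underside, z up along its axis.
- specimen_box: Closed white plastic specimen box, 38 x 38 mm and 24 mm high, about 40 g, on the tin. Origin: centre of its underside, z up, x and y square to its sides.
- vial: Amber glass vial with a flat black cap of the same width, an upright cylinder 28 mm diameter, 42 mm high with its cap, about 35 g, on top of the pile. Origin: centre of its underside, z up along its axis.
- stirrer: Magnetic stirrer, fixed: white body 150 (x) x 130 (y) x 40 mm with a black knob on its front (-x) end; on it a flat white ceramic square plate 110 x 110 mm whose top is 46 mm above the bench, marked with a grey disc of 40 mm diameter. Origin: on the bench under the middle of the plate (and of the disc).
- light_pad: Flat square light pad, fixed: black frame 135 x 135 x 16 mm high with a white square of 112 x 112 mm flush in its top. Origin: on the bench under its middle; the surface is 16 mm up.
- balance: Laboratory balance, fixed: grey body 155 (x) x 130 (y) x 30 mm with a display strip at its front (-x) end and a round steel pan, 100 mm diameter, whose flat top is 38 mm above the bench (the pan does not move). Origin: on the bench under the pan's centre.
- tray: Shallow open white plastic tray, fixed: 150 (its x) x 165 (its y, the long side) mm outside, walls 4 mm thick and 14 mm high, inner floor 4 mm above the bench. Origin: under its middle, on the bench.
- mug: Blue ceramic mug, 80 mm diameter, 90 mm high, standing near the work; not to be disturbed. Origin: centre of its underside.
- jar: Glass jar with a white cap and paper label, 60 mm diameter, 75 mm high, standing near the work; not to be disturbed. Origin: centre of its underside.
There are look-alikes about, which are no part of the job. What is shaped like the light_pad but brown is not meant. What is shaped like the balance but yellow is not meant.

How it is judged:
At the end, for the whole second after the job is handed in: Vial on stirrer plate, specimen box on light pad, tin on balance pan, slide box on tray floor: each upright (0.1 rad), resting on that surface (5 mm), within 15 mm of its middle, still; slide box's long side within 15 degrees of the tray's (horizontal distance between vial and stirrer below 0.015 m and z of vial in the frame of stirrer between 0.042 and 0.051 m and angle between each of vial, specimen_box, tin, slide_box's own z axis and vertical below 0.1 rad and linear speed of each of vial, specimen_box, tin, slide_box below 0.02 m/s and horizontal distance between specimen_box and light_pad below 0.015 m and z of specimen_box in the frame of light_pad between 0.012 and 0.021 m and horizontal distance between tin and balance below 0.015 m and z of tin in the frame of balance between 0.034 and 0.043 m and horizontal distance between slide_box and tray below 0.015 m and z of slide_box in the frame of tray between 0 and 0.009 m and angle between the y axis of slide_box and the y axis of tray, either way round below 0.26 rad); the robot touches nothing.
It fails at once if a sample is tipped over (more than 35 degrees) (angle between any of vial, specimen_box, tin, slide_box's own z axis and vertical above 0.6 rad).
It fails at once if a sample is dropped (falls free, touching nothing, faster than 0.5 m/s) ((linear speed of vial above 0.5 m/s and contact force between anything else and vial below 0.02 N) or (linear speed of specimen_box above 0.5 m/s and contact force between anything else and specimen_box below 0.02 N) or (linear speed of tin above 0.5 m/s and contact force between anything else and tin below 0.02 N) or (linear speed of slide_box above 0.5 m/s and contact force between anything else and slide_box below 0.02 N)).
It fails at once if the mug is disturbed (moved more than 20 mm) (distance of mug from where it was at the start of the episode above 0.02 m).
It fails at once if the jar is disturbed (moved more than 20 mm) (distance of jar from where it was at the start of the episode above 0.02 m).
It also fails if it takes over 120 s, if anything falls off the work surface, if the arm or the gripper's body presses on something with over 40 N, if the wrist force passes 120 N, or if a joint passes its speed limit or range.

## Working session

There is one attempt and no reset: what is moved stays moved. The work goes in short steps, Python scripts to look and compute and a tool call to move; the robot and the scene stay as the last step left them, time stands still between calls to the robot, and variables do not carry over. Pictures are saved under pics/ and viewed, at most 14 in all, crops included, and the job is handed in when it is done.

Besides the shell and the picture viewer there is one more tool, called after "Request:" in YAML: its name, and indented under it one key for each argument. arm_command: Moves the arm, as the interface text tells. Its arguments: {"type":"object","properties":{"deltas":{"type":"array"},"gripper":{"type":"number"},"squeeze":{"type":"number"}},"required":["deltas"]}

```bash
mkdir -p pics; ls
python3 - <<'E'
from plant import monitor, eyes
import cv2
s=monitor.read_state(); print(s['t'],s['tool_pos'],s['orientation'],s['opening'],s['force'])
for n in ('scene','top'):
    cv2.imwrite(f'pics/{n}0.png',eyes.read_camera(n)); print(n,eyes.camera_model(n))
E
```

```text
pics
0.0 [0.25891574 0.54062852 0.21759818] [-6.95788403e-01 -3.06297261e+00  2.73726975e-03] 0.09301731800830906 [-0.24881403  0.81381368  0.62264764]
scene {'fx': 546.6586701942682, 'fy': 546.6586701942682, 'cx': 321.9592323117409, 'cy': 241.1103089030885, 'rvec': array([ 0.60030136,  2.65636608, -1.16581739]), 'tvec': array([ 0.47384982, -0.01904192,  1.4777685 ])}
top {'fx': 624.8806187864337, 'fy': 624.8806187864337, 'cx': 308.4785055488868, 'cy': 243.8805536919013, 'rvec': array([ 2.12727558, -2.14504244,  0.19493325]), 'tvec': array([-0.08002421,  0.46557783,  1.66514605])}
```

View pics/scene0.png

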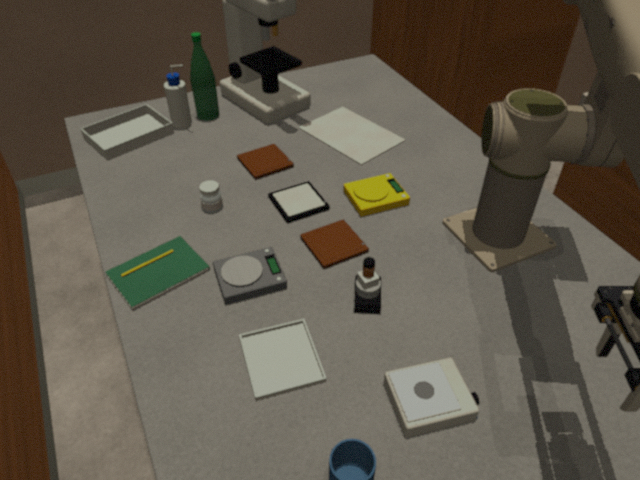

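View pics/top0.png

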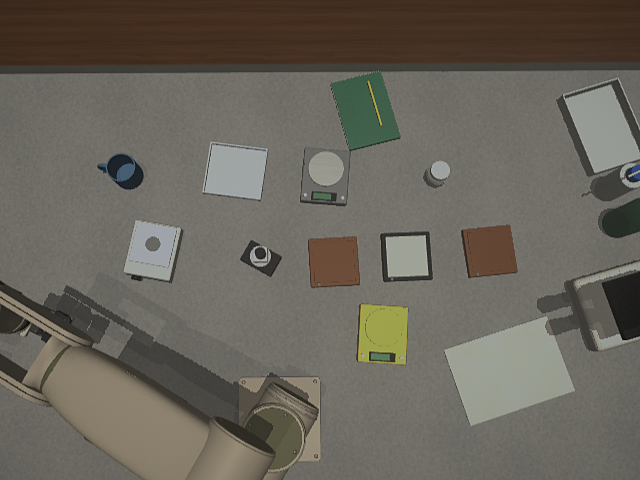

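Candidates:
- **Light pad:** white and black at top (406,256). The brown ones at (333,261) and (489,251) are look-alikes.
- **Balance:** grey at (326,177). The yellow one at (383,334) is a look-alike.
- **Tray:** white at (235,171). A deeper tray lies far off at (600,125).
- **Stirrer:** (153,250).
- **Pile:** (261,257).
- **Mug and jar:** mug at (122,170), jar at (438,173).

Next I'll check these in close crops.

```bash
python3 - <<'E'
import cv2, numpy as np
def tiles(src,cs,out,h=33):
    im=cv2.imread(src); T=[]
    for (u,v) in cs:
        c=im[v-h:v+h,u-h:u+h]; c=cv2.resize(c,(264,264),interpolation=cv2.INTER_CUBIC)
        for k in range(0,2*h,10):
            cv2.putText(c,str(u-h+k),(k*4,8),0,.3,(0,0,255),1);cv2.putText(c,str(v-h+k),(0,k*4+4),0,.3,(0,0,255),1)
            cv2.line(c,(k*4,10),(k*4,14),(0,0,255),1);cv2.line(c,(20,k*4),(24,k*4),(0,0,255),1)
        T.append(c)
    cv2.imwrite(out,np.vstack([np.hstack(T[:3]),np.hstack(T[3:])]))
tiles('pics/top0.png',[(153,250),(235,171),(326,177),(406,256),(261,257),(333,261)],'pics/tt.png')
E
python3 - <<'E'
import cv2,numpy as np
im=cv2.imread('pics/scene0.png')
def t(u,v,h,z):
    c=cv2.resize(im[v-h:v+h,u-h:u+h],(2*h*z,2*h*z),interpolation=cv2.INTER_CUBIC)
    for k in range(0,2*h,10):
        cv2.putText(c,str(u-h+k),(k*z,8),0,.3,(0,0,255),1);cv2.putText(c,str(v-h+k),(0,k*z+4),0,.3,(0,0,255),1)
    return c
A=[t(431,395,50,2),t(282,357,50,2),t(250,274,50,2),t(298,200,50,2)]
cv2.imwrite('pics/ts.png',np.hstack([np.vstack([np.hstack(A[:2]),np.hstack(A[2:])]),t(368,285,40,5)]))
E
```

```text
(no output)
```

View pics/tt.png

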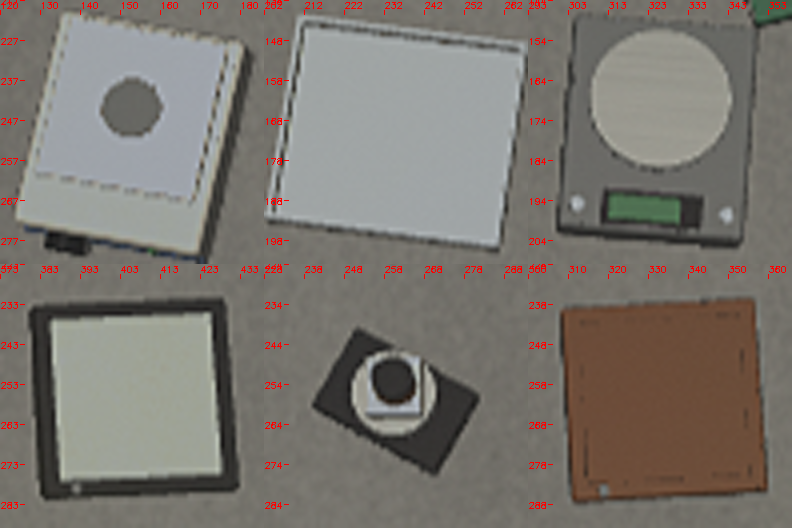

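View pics/ts.png

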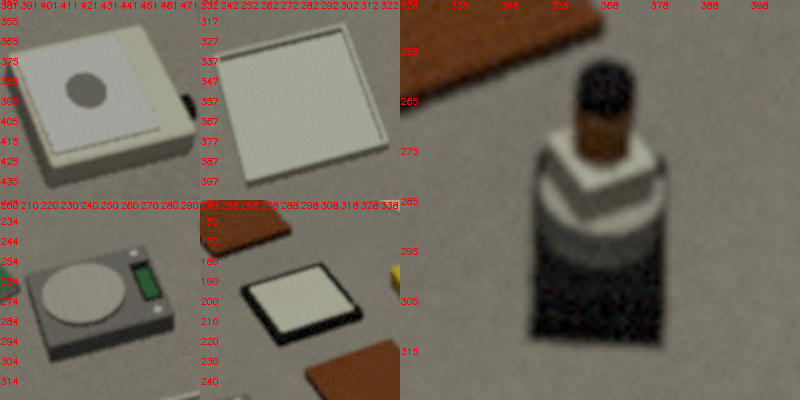

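The crops confirm the choices: grey balance, black-framed white pad, and white tray with one thin rim. In the top view the cap is at (260.1,252.9), the disc at (152.6,243.4), the pan at (325.9,168.1), the pad at (406.7,255.7) and the tray at (235,170.9). Next I'll triangulate with the scene view.

```bash
cat > h.py <<'E'
import cv2, numpy as np
from plant import eyes, monitor
M={n:eyes.camera_model(n) for n in ('scene','top')}
def KRt(n):
    m=M[n]; return np.array([[m['fx'],0,m['cx']],[0,m['fy'],m['cy']],[0,0,1.]]),cv2.Rodrigues(m['rvec'])[0],m['tvec']
def plane(n,uv,z):
    K,R,t=KRt(n); d=R.T@np.linalg.inv(K)@np.array([*uv,1.]); c=-R.T@t; return c+d*(z-c[2])/d[2]
def tri(a,b):
    P=[K@np.c_[R,t] for K,R,t in (KRt('top'),KRt('scene'))]
    X=cv2.triangulatePoints(*P,np.array(a,float),np.array(b,float))[:,0]; return X[:3]/X[3]
def proj(n,X):
    K,R,t=KRt(n); return cv2.projectPoints(np.float64(X).reshape(-1,3),M[n]['rvec'],t,K,None)[0][:,0]
E
python3 - <<'E'
from h import *
np.set_printoptions(precision=4,suppress=True)
for n,a,b,z in [('stir',(152.6,243.4),(423.8,389.8),.046),('tray',(235,170.9),(281.4,358),.014),('bal',(325.9,168.1),(241.3,270.8),.038),('pad',(406.7,255.7),(298.4,199.5),.016),('vialtop',(260.1,252.9),(368.6,261),.122),('boxtop',(260.2,254),(368,274.2),.08)]:
    print(n,tri(a,b),plane('top',a,z),plane('scene',b,z))
print('tin',plane('top',(259.9,255.6),.056))
c=[plane('top',p,.03) for p in [(250.9,239.6),(281.1,257.4),(270.4,276.1),(239.9,258.9)]]
print('slide',np.mean(c,0)); 
for i in range(4):
    d=c[(i+1)%4]-c[i]; print(np.linalg.norm(d[:2]),np.degrees(np.arctan2(d[1],d[0])))
print('tray edges')
q=[plane('top',(202+x/4-.4,138+y/4-.4),.014) for x,y in [(38,16),(261,50),(234,248),(1,218)]]
for i in range(4):
    d=q[(i+1)%4]-q[i]; print(np.linalg.norm(d[:2]),np.degrees(np.arctan2(d[1],d[0])))
for n,uv in [('mug',(122,170)),('jar',(438,173))]: print(n,plane('top',uv,.08))
q=[plane('top',(373+x/4-.4,223+y/4-.4),.016) for x,y in [(51,55),(212,47),(221,209),(61,218)]]
print('pad edge',[np.degrees(np.arctan2(*(q[(i+1)%4]-q[i])[1::-1])) for i in range(4)])
im=cv2.imread('pics/top0.png')[224:290,228:294]
b=cv2.resize(im[15:49,17:47],None,fx=16,fy=16,interpolation=cv2.INTER_CUBIC); cv2.imwrite('pics/p16.png',b)
print(monitor.read_state()['q'])
E
```

```text
stir [0.4677 0.3402 0.0452] [0.4684 0.3393 0.046 ] [0.4669 0.3415 0.046 ]
tray [0.6822 0.1233 0.0045] [0.6804 0.1216 0.014 ] [0.6832 0.1308 0.014 ]
bal [ 0.68   -0.1341  0.0336] [ 0.6798 -0.1345  0.038 ] [ 0.6798 -0.1286  0.038 ]
pad [ 0.4329 -0.355   0.0129] [ 0.434  -0.3554  0.016 ] [ 0.4328 -0.3496  0.016 ]
vialtop [0.4288 0.0427 0.1177] [0.428  0.0425 0.122 ] [0.4313 0.0463 0.122 ]
boxtop [0.4311 0.0457 0.0791] [0.4317 0.045  0.08  ] [0.4306 0.0473 0.08  ]
tin [0.4311 0.0474 0.056 ]
slide [0.4286 0.0474 0.03  ]
0.09682410624462705 -121.15413721515236
0.05895202919527756 150.32757758950257
0.09615666715626753 60.09222599356018
0.06106403218213503 -29.075776338873638
tray edges
0.16095721583337788 -99.36596819004629
0.14578142584322082 172.67187433678092
0.16513946917868919 82.07876399034043
0.14985654099073722 -8.962917398158922
mug [0.6653 0.4207 0.08  ]
jar [ 0.6514 -0.4381  0.08  ]
pad edge [np.float64(-87.53643009659037), np.float64(-179.23033483109694), np.float64(92.77089374262741), np.float64(1.7288150028407194)]
[ 1.0386  0.1311  1.4892 -0.      1.523  -0.0854]
```

View pics/p16.png

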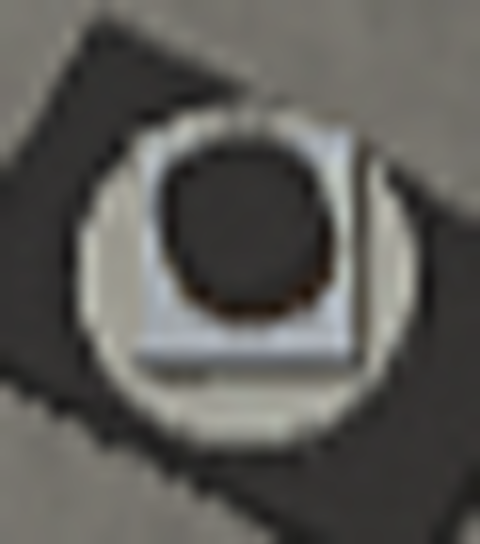

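The crop shows the cap centred at top pixel (259.9,252.8), the specimen box square to the image (yaw about 0) centred at (260,253.7), and the tin at (260,255.6). I'll move above the pile with the closing line along x.

Request:
arm_command:
  deltas:
    - [[1.4,-4.1,0,0,0,-5.37],[1.4,-4.1,0,0,0,-5.37],[1.4,-4.1,0,0,0,-5.37],[1.4,-4.1,0,0,0,-5.37],[1.4,-4.1,0,0,0,-5.37],[1.4,-4.1,0,0,0,-5.37],[1.4,-4.1,0,0,0,-5.37],[1.4,-4.1,0,0,0,-5.37],[1.4,-4.1,0,0,0,-5.37],[1.4,-4.1,0,0,0,-5.37],[1.4,-4.1,0,0,0,-5.37],[1.4,-4.1,0,0,0,-5.37]]
  gripper: 1

```text
t: 1.1
tool_pos: [0.4208, 0.0659, 0.2185]
orientation: [2.227, 2.216, 0.0]
force: [1.4, -0.3, 0.9]
opening: 0.0929
gripper_force: 0.0
```

Request:
arm_command:
  deltas:
    - [[0,0,0,0,0,0],[0,0,0,0,0,0]]

```text
t: 1.27
tool_pos: [0.421, 0.0657, 0.2183]
orientation: [-2.228, -2.214, 0.001]
force: [-0.0, 0.5, 1.7]
opening: 0.093
gripper_force: 0.0
```

Request:
arm_command:
  deltas:
    - [[0.4,-1.05,0,0,0,0],[0.4,-1.05,0,0,0,0],[0,0,-1.5,0,0,0],[0,0,-1.5,0,0,0],[0,0,-1.5,0,0,0],[0,0,-1.5,0,0,0],[0,0,-1.5,0,0,0],[0,0,-1.5,0,0,0],[0,0,-1.5,0,0,0],[0,0,-1.5,0,0,0],[0,0,-1,0,0,0],[0,0,0,0,0,0]]

```text
t: 2.27
tool_pos: [0.427, 0.0475, 0.0862]
orientation: [-2.218, -2.221, 0.005]
force: [-0.8, -0.4, 0.1]
opening: 0.0925
gripper_force: 0.0
```

Run:
```python
from h import *
im=[eyes.read_camera(n) for n in('scene','top')]
a=im[0][220:330,310:430]; b=im[1][210:300,215:315]
cv2.imwrite('pics/v1.png',np.hstack([cv2.resize(a,(393,360),interpolation=2),cv2.resize(b,(400,360),interpolation=2)]))
print(monitor.read_state()['tool_pos'])
```

```text
[0.42864073 0.04732953 0.08867086]
```

View pics/v1.png

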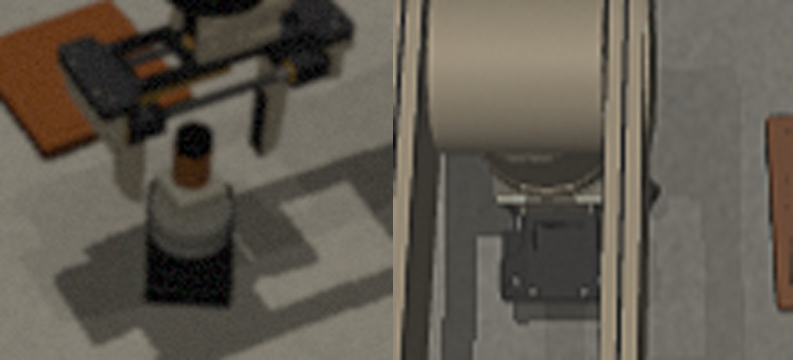

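The fingers straddle the vial (cap at about (190,138) in the left crop). Closing.

Request:
arm_command:
  deltas:
    - [[0,-0.2,0,0,0,0],[0,0,0,0,0,0],[0,0,0,0,0,0],[0,0,0,0,0,0],[0,0,0,0,0,0],[0,0,0,0,0,0],[0,0,0,0,0,0],[0,0,0,0,0,0],[0,0,0,0,0,0],[0,0,0,0,0,0]]
  gripper: -1
  squeeze: 10

```text
t: 3.2
tool_pos: [0.4288, 0.045, 0.0886]
orientation: [-2.222, -2.221, 0.0]
force: [0.3, 0.5, 0.1]
opening: 0.0313
gripper_force: 0.0
```

Request:
arm_command:
  deltas:
    - [[0,0,0,0,0,0],[0,0,0,0,0,0],[0,0,0,0,0,0],[0,0,0,0,0,0]]

```text
t: 3.53
tool_pos: [0.4288, 0.0449, 0.0886]
orientation: [-2.222, -2.221, 0.0]
force: [0.6, -0.6, -0.3]
opening: 0.0275
gripper_force: 10.0
```

Request:
arm_command:
  deltas:
    - [[0,0,0.5,0,0,0],[0,0,1.5,0,0,0],[0,0,1.5,0,0,0],[0,0,1.5,0,0,0],[0.4,2,0.5,0,0,0],[0.4,3,0,0,0,0],[0.5,3,0,0,0,0],[0.5,3,0,0,0,0],[0.5,3,0,0,0,0],[0.5,3,0,0,0,0],[0.4,3,0,0,0,0],[0.2,3,0,0,0,0]]

```text
t: 4.53
tool_pos: [0.463, 0.2765, 0.144]
orientation: [2.222, 2.221, 0.0]
force: [0.7, -0.0, -0.3]
opening: 0.0276
gripper_force: 10.0
```

Request:
arm_command:
  deltas:
    - [[0.2,3,0,0,0,0],[0.2,2,0,0,0,0],[0.1,1.5,0,0,0,0],[0,0,0,0,0,0],[0,0,0,0,0,0]]

```text
t: 4.95
tool_pos: [0.4675, 0.3403, 0.1436]
orientation: [2.221, 2.222, -0.001]
force: [0.0, -0.4, -0.9]
opening: 0.0275
gripper_force: 10.0
```

Request:
arm_command:
  deltas:
    - [[0,0,-1.2,0,0,0],[0,0,-1.2,0,0,0],[0,0,-1.2,0,0,0],[0,0,-1.2,0,0,0],[0,0,-1.2,0,0,0],[0,0,-1.2,0,0,0],[0,0,-1.0,0,0,0],[0,0,-0.2,0,0,0],[0,0,-0.2,0,0,0],[0,0,-0.1,0,0,0],[0,0,0,0,0,0]]

```text
t: 5.87
tool_pos: [0.4682, 0.3402, 0.0571]
orientation: [2.222, 2.221, 0.001]
force: [0.1, -0.2, 0.2]
opening: 0.0277
gripper_force: 10.0
```

Request:
arm_command:
  deltas:
    - [[0,0,-0.1,0,0,0],[0,0,-0.1,0,0,0],[0,0,0,0,0,0]]

```text
t: 6.12
tool_pos: [0.468, 0.3401, 0.0549]
orientation: [2.222, 2.221, 0.001]
force: [-0.0, -0.8, -1.6]
opening: 0.0278
gripper_force: 10.0
```

Request:
arm_command:
  deltas:
    - [[0,0,-0.1,0,0,0],[0,0,0,0,0,0]]

```text
t: 6.28
tool_pos: [0.4681, 0.3402, 0.0546]
orientation: [2.222, 2.221, 0.001]
force: [-2.3, -2.1, 5.5]
opening: 0.0279
gripper_force: 10.0
```

Contact made; releasing.

Request:
arm_command:
  deltas:
    - [[0,0,0,0,0,0],[0,0,0,0,0,0],[0,0,0,0,0,0],[0,0,0,0,0,0],[0,0,1.0,0,0,0],[0,0,2,0,0,0],[0,0,2,0,0,0],[0,0,2,0,0,0],[0,0,2,0,0,0]]
  gripper: 1

```text
t: 7.03
tool_pos: [0.4678, 0.3399, 0.1453]
orientation: [2.222, 2.221, 0.0]
force: [-0.2, -0.1, -0.1]
opening: 0.0832
gripper_force: 0.0
```

Run:
```python
from h import *
im=[eyes.read_camera(n) for n in('scene','top')]
a=im[0][330:450,365:485]; b=im[1][205:295,215:315]; c=im[0][240:330,320:420]
cv2.imwrite('pics/v2.png',np.hstack([cv2.resize(a,(300,300),interpolation=2),cv2.resize(c,(500,450),interpolation=2)[:300] if 0 else cv2.resize(c,(333,300),interpolation=2)]))
print(monitor.read_state()['tool_pos'])
```

```text
[0.47020604 0.34141711 0.14881786]
```

View pics/v2.png

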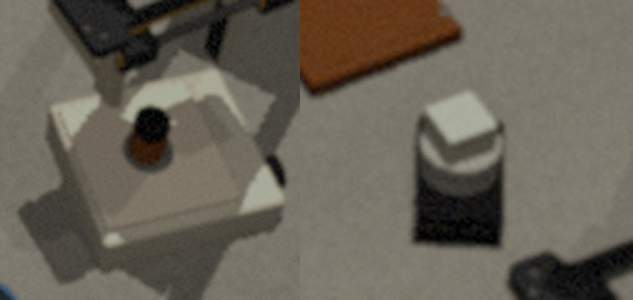

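The vial stands on the disc, and the specimen box is undisturbed with its top centre at scene (367.7,274.8). Going to the box.

Request:
arm_command:
  deltas:
    - [[-0.3,-1.5,0,0,0,0],[-0.4,-3,0,0,0,0],[-0.4,-3,0,0,0,0],[-0.4,-3,0,0,0,0],[-0.4,-3,0,0,0,0],[-0.4,-3,0,0,0,0],[-0.4,-3,0,0,0,0],[-0.4,-3,0,0,0,0],[-0.4,-3,0,0,0,0],[-0.3,-3,0,0,0,0],[-0.1,-1,0,0,0,0],[0,0,0,0,0,0]]

```text
t: 8.13
tool_pos: [0.4284, 0.0431, 0.1433]
orientation: [2.226, 2.217, -0.001]
force: [0.1, 0.2, -0.5]
opening: 0.0932
gripper_force: 0.0
```

Request:
arm_command:
  deltas:
    - [[0,0,0,0,0,0]]

```text
t: 8.22
tool_pos: [0.4288, 0.045, 0.1434]
orientation: [-2.224, -2.218, -0.001]
force: [-0.1, 0.7, 0.1]
opening: 0.093
gripper_force: 0.0
```

Request:
arm_command:
  deltas:
    - [[0.2,0.1,-1.2,0,0,0],[0,0,-1.2,0,0,0],[0,0,-1.2,0,0,0],[0,0,-1.2,0,0,0],[0,0,-1.2,0,0,0],[0,0,-1.2,0,0,0],[0,0,-0.8,0,0,0],[0,0,-0.4,0,0,0],[0,0,0,0,0,0],[0,0,0,0,0,0]]

```text
t: 9.05
tool_pos: [0.4308, 0.0463, 0.0596]
orientation: [-2.221, -2.221, 0.0]
force: [0.3, -0.0, -0.2]
opening: 0.093
gripper_force: 0.0
```

Request:
arm_command:
  deltas:
    - [[0,0,0,0,0,0],[0,0,0,0,0,0],[0,0,0,0,0,0],[0,0,0,0,0,0],[0,0,0,0,0,0],[0,0,0,0,0,0],[0,0,0,0,0,0],[0,0,0,0,0,0],[0,0,0,0,0,0],[0,0,0,0,0,0],[0,0,0,0,0,0],[0,0,0,0,0,0]]
  gripper: -1

```text
t: 10.05
tool_pos: [0.4308, 0.0459, 0.0596]
orientation: [-2.222, -2.221, 0.0]
force: [-0.3, 0.3, -0.2]
opening: 0.0379
gripper_force: 10.0
```

Request:
arm_command:
  deltas:
    - [[0,0,0.5,0,0,0],[0,0,1.5,0,0,0],[0,0,2,0,0,0],[0,0,2,0,0,0],[0,-1.5,1,0,0,0],[0,-3,0,0,0,0],[0,-3,0,0,0,0],[0,-3,0,0,0,0],[0,-3,0,0,0,0],[0,-3,0,0,0,0],[0,-3,0,0,0,0],[0,-3,0,0,0,0]]

```text
t: 11.05
tool_pos: [0.4306, -0.1806, 0.1301]
orientation: [2.222, 2.22, 0.0]
force: [0.4, -0.8, -0.5]
opening: 0.0377
gripper_force: 10.0
```

Request:
arm_command:
  deltas:
    - [[0,-3,0,0,0,0],[0,-3,0,0,0,0],[0.1,-3,0,0,0,0],[0.1,-3,0,0,0,0],[0,-3,0,0,0,0],[0,-2,0,0,0,0],[0,-0.4,0,0,0,0],[0,0,0,0,0,0],[0,0,0,0,0,0]]

```text
t: 11.8
tool_pos: [0.4327, -0.3524, 0.1295]
orientation: [-2.222, -2.22, -0.001]
force: [-0.0, -0.1, -0.3]
opening: 0.038
gripper_force: 10.0
```

Target z is about 0.0195.

Request:
arm_command:
  deltas:
    - [[0,0,-1.5,0,0,0],[0,0,-1.5,0,0,0],[0,0,-1.5,0,0,0],[0,0,-1.5,0,0,0],[0,0,-1.5,0,0,0],[0,0,-1.5,0,0,0],[0,0,-1.2,0,0,0],[0,0,-0.4,0,0,0],[0,0,-0.2,0,0,0],[0,0,-0.1,0,0,0],[0,0,0,0,0,0]]

```text
t: 12.72
tool_pos: [0.4333, -0.3532, 0.0214]
orientation: [2.221, 2.22, 0.0]
force: [-0.3, 0.5, -0.4]
opening: 0.0381
gripper_force: 10.0
```

Request:
arm_command:
  deltas:
    - [[0,0,-0.1,0,0,0],[0,0,0,0,0,0]]

```text
t: 12.88
tool_pos: [0.4332, -0.3535, 0.0204]
orientation: [2.221, 2.22, 0.0]
force: [0.0, 0.2, 0.4]
opening: 0.0377
gripper_force: 10.0
```

Request:
arm_command:
  deltas:
    - [[0,0,-0.1,0,0,0],[0,0,0,0,0,0]]

```text
t: 13.05
tool_pos: [0.4332, -0.3536, 0.0195]
orientation: [2.221, 2.22, -0.0]
force: [-1.1, -0.0, 4.8]
opening: 0.0379
gripper_force: 10.0
```

Request:
arm_command:
  deltas:
    - [[0,0,0,0,0,0],[0,0,0,0,0,0],[0,0,0,0,0,0],[0,0,0,0,0,0],[0,0,1,0,0,0],[0,0,2,0,0,0],[0,0,2,0,0,0],[0,0,2,0,0,0],[0,0,2,0,0,0],[0,1.5,1,0,0,0],[0,3,0,0,0,0],[0,3,0,0,0,0]]
  gripper: 1

```text
t: 14.05
tool_pos: [0.4334, -0.2785, 0.1208]
orientation: [2.222, 2.217, 0.001]
force: [0.6, 0.5, -0.1]
opening: 0.0927
gripper_force: 0.0
```

Run:
```python
from h import *
im=[eyes.read_camera(n) for n in('scene','top')]
a=im[0][160:240,250:350]; b=im[1][220:300,220:320]; c=im[0][245:325,320:420]
cv2.imwrite('pics/v3.png',np.hstack([cv2.resize(x,(266*400//400,213),interpolation=2) for x in (a,c,b)]))
print(monitor.read_state()['tool_pos'])
```

```text
[ 0.4328608  -0.2748328   0.11924931]
```

View pics/v3.png

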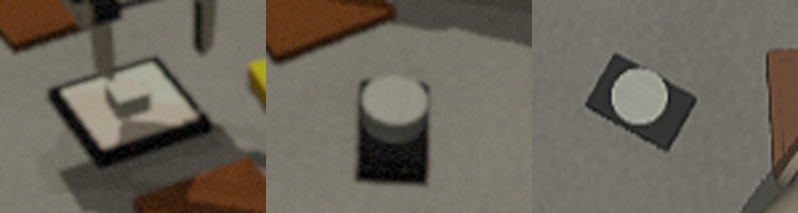

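The specimen box sits mid-pad. The tin is clear, at top (259.9,256.2), i.e. about (0.430,0.047). Going there.

Request:
arm_command:
  deltas:
    - [[0,2,0,0,0,0],[0,3,0,0,0,0],[0,3,0,0,0,0],[0,3,0,0,0,0],[0,3,0,0,0,0],[-0.1,3,0,0,0,0],[-0.1,3,0,0,0,0],[-0.1,3,0,0,0,0],[0,3,0,0,0,0],[0,3,0,0,0,0],[0,2.5,0,0,0,0],[0,0.7,0,0,0,0]]

```text
t: 15.15
tool_pos: [0.43, 0.0465, 0.1194]
orientation: [2.22, 2.223, 0.002]
force: [0.1, -0.8, 0.3]
opening: 0.0928
gripper_force: 0.0
```

Request:
arm_command:
  deltas:
    - [[0,0,0,0,0,0],[0,0,0,0,0,0]]

```text
t: 15.32
tool_pos: [0.4301, 0.0434, 0.119]
orientation: [2.22, 2.221, -0.0]
force: [0.1, -1.1, 0.4]
opening: 0.0927
gripper_force: 0.0
```

Request:
arm_command:
  deltas:
    - [[0,0.35,-1,0,0,0],[0,0,-1.2,0,0,0],[0,0,-1.2,0,0,0],[0,0,-1.2,0,0,0],[0,0,-1.2,0,0,0],[0,0,-1.2,0,0,0],[0,0,-1,0,0,0],[0,0,-0.4,0,0,0],[0,0,0,0,0,0],[0,0,0,0,0,0]]

```text
t: 16.15
tool_pos: [0.4297, 0.047, 0.0346]
orientation: [-2.223, -2.22, 0.001]
force: [0.9, -0.2, 0.7]
opening: 0.0931
gripper_force: 0.0
```

Request:
arm_command:
  deltas:
    - [[0,0,0,0,0,0],[0,0,0,0,0,0],[0,0,0,0,0,0],[0,0,0,0,0,0],[0,0,0,0,0,0],[0,0,0,0,0,0],[0,0,0,0,0,0],[0,0,0,0,0,0],[0,0,0,0,0,0],[0,0,0,0,0,0]]
  gripper: -1
  squeeze: 15

```text
t: 16.98
tool_pos: [0.4299, 0.0475, 0.0348]
orientation: [2.222, 2.221, 0.0]
force: [-0.6, -0.1, 2.5]
opening: 0.0573
gripper_force: 15.0
```

Request:
arm_command:
  deltas:
    - [[0,0,0.5,0,0,0],[0,0,1.5,0,0,0],[0,0,2,0,0,0],[0,0,2,0,0,0],[1,-0.7,1,0,0,0],[2,-1.4,0,0,0,0],[2,-1.5,0,0,0,0],[2,-1.5,0,0,0,0],[2,-1.5,0,0,0,0],[2,-1.5,0,0,0,0],[2,-1.5,0,0,0,0],[2,-1.5,0,0,0,0]]

```text
t: 17.98
tool_pos: [0.5804, -0.0644, 0.1043]
orientation: [-2.222, -2.22, 0.001]
force: [0.5, 0.3, -1.5]
opening: 0.0574
gripper_force: 15.0
```

Request:
arm_command:
  deltas:
    - [[2,-1.5,0,0,0,0],[2,-1.5,0,0,0,0],[2,-1.5,0,0,0,0],[2,-1.4,0,0,0,0],[2,-1,0,0,0,0],[0,0,0,0,0,0],[0,0,0,0,0,0]]

```text
t: 18.57
tool_pos: [0.6797, -0.133, 0.1036]
orientation: [-2.222, -2.219, 0.001]
force: [-0.5, 0.2, -1.5]
opening: 0.0576
gripper_force: 15.0
```

Target z is about 0.0428.

Request:
arm_command:
  deltas:
    - [[0,0,-1,0,0,0],[0,0,-1.2,0,0,0],[0,0,-1.2,0,0,0],[0,0,-1.2,0,0,0],[0,0,-0.8,0,0,0],[0,0,-0.3,0,0,0],[0,0,-0.1,0,0,0],[0,0,-0.1,0,0,0],[0,0,0,0,0,0]]

```text
t: 19.32
tool_pos: [0.6802, -0.1327, 0.0462]
orientation: [2.222, 2.22, 0.001]
force: [0.2, 0.2, -1.3]
opening: 0.0572
gripper_force: 15.0
```

Request:
arm_command:
  deltas:
    - [[0,0,-0.1,0,0,0],[0,0,0,0,0,0]]

```text
t: 19.48
tool_pos: [0.6803, -0.1327, 0.0453]
orientation: [2.222, 2.22, 0.001]
force: [-0.0, -0.3, -1.8]
opening: 0.0571
gripper_force: 15.0
```

Request:
arm_command:
  deltas:
    - [[0,0,-0.1,0,0,0],[0,0,-0.1,0,0,0],[0,0,0,0,0,0]]

```text
t: 19.73
tool_pos: [0.6801, -0.1327, 0.0429]
orientation: [2.222, 2.22, 0.0]
force: [0.7, 0.0, -0.2]
opening: 0.0575
gripper_force: 15.0
```

Request:
arm_command:
  deltas:
    - [[0,0,-0.05,0,0,0],[0,0,0,0,0,0]]

```text
t: 19.9
tool_pos: [0.6801, -0.1326, 0.0429]
orientation: [2.222, 2.22, 0.0]
force: [-2.6, 0.2, 4.9]
opening: 0.0573
gripper_force: 15.0
```

Request:
arm_command:
  deltas:
    - [[0,0,0,0,0,0],[0,0,0,0,0,0],[0,0,0,0,0,0],[0,0,0,0,0,0],[0,0,1,0,0,0],[0,0,2,0,0,0],[0,0,2,0,0,0],[0,0,2,0,0,0],[-1,0,1,0,0,0],[-2,0,0,0,0,-5],[-3,0,0,0,0,-5],[-3,0,0,0,0,-5]]
  gripper: 1

```text
t: 20.9
tool_pos: [0.5895, -0.1326, 0.1232]
orientation: [2.496, 1.906, 0.001]
force: [-0.3, -0.1, 0.2]
opening: 0.0926
gripper_force: 0.0
```

Run:
```python
from h import *
im=[eyes.read_camera(n) for n in('scene','top')]
a=im[0][235:315,205:305]; b=im[1][220:300,220:320]; c=im[0][245:325,320:420]
f=lambda x,k:cv2.resize(x,None,fx=k,fy=k,interpolation=2)
cv2.imwrite('pics/v4.png',np.hstack([np.vstack([f(a,3),f(c,3)]),f(b[10:70,5:80],6.4)[:480] if 0 else cv2.copyMakeBorder(f(b[10:70,5:80],6),0,120,0,0,0)]))
print(monitor.read_state()['tool_pos'])
```

```text
[ 0.58489609 -0.13192635  0.12072639]
```

View pics/v4.png

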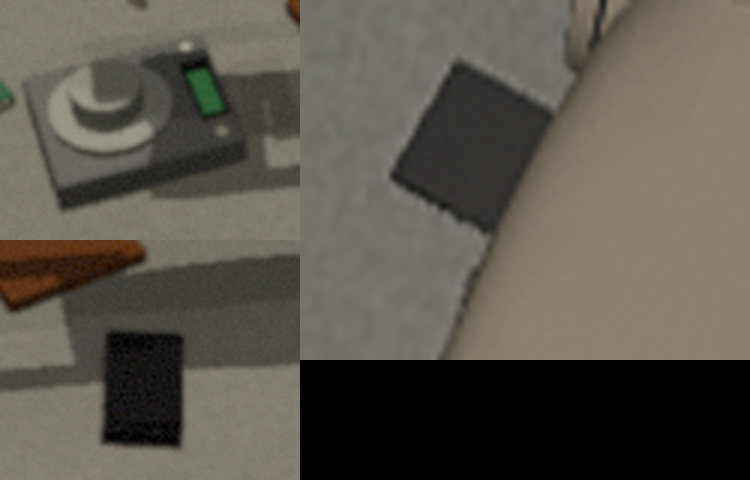

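The tin is upright mid-pan. The slide box hasn't moved (top corners (251.3,239.6) and (239.6,259.3)), with its long side at about 60°.

Request:
arm_command:
  deltas:
    - [[-1.5,1.6,0,0,0,-3],[-1.5,1.8,0,0,0,-3],[-1.5,1.8,0,0,0,-3],[-1.5,1.8,0,0,0,-3],[-1.5,1.8,0,0,0,-3],[-1.5,1.8,0,0,0,0],[-1.5,1.8,0,0,0,0],[-1.5,1.8,0,0,0,0],[-1.5,1.8,0,0,0,0],[-1.5,1.8,0,0,0,0],[0,0,0,0,0,0],[0,0,0,0,0,0]]

```text
t: 22.0
tool_pos: [0.4404, 0.0461, 0.1232]
orientation: [2.718, 1.573, 0.003]
force: [1.1, -0.1, 0.1]
opening: 0.0931
gripper_force: 0.0
```

Request:
arm_command:
  deltas:
    - [[-1.1,0.2,0,0,0,0],[0,0,-1.3,0,0,0],[0,0,-1.5,0,0,0],[0,0,-1.5,0,0,0],[0,0,-1.5,0,0,0],[0,0,-1.5,0,0,0],[0,0,-1.5,0,0,0],[0,0,-1.5,0,0,0],[0,0,-0.7,0,0,0],[0,0,-0.3,0,0,0],[0,0,0,0,0,0],[0,0,0,0,0,0]]

```text
t: 23.0
tool_pos: [0.4296, 0.0472, 0.0099]
orientation: [2.721, 1.569, 0.001]
force: [0.3, -0.9, 0.1]
opening: 0.0932
gripper_force: 0.0
```

Request:
arm_command:
  deltas:
    - [[0,0,0,0,0,0],[0,0,0,0,0,0],[0,0,0,0,0,0],[0,0,0,0,0,0],[0,0,0,0,0,0],[0,0,0,0,0,0],[0,0,0,0,0,0],[0,0,0,0,0,0],[0,0,0,0,0,0],[0,0,0,0,0,0]]
  gripper: -1
  squeeze: 25

```text
t: 23.83
tool_pos: [0.4289, 0.0475, 0.0094]
orientation: [-2.721, -1.57, -0.0]
force: [-2.1, 0.1, 6.1]
opening: 0.0622
gripper_force: 25.0
```

Request:
arm_command:
  deltas:
    - [[0,0,0.5,0,0,0],[0,0,1.5,0,0,0],[0,0,2,0,0,0],[0,0,2,0,0,0],[1.2,0.4,1,0,0,0],[2,0.6,0,0,0,2],[2,0.6,0,0,0,2.5],[2,0.6,0,0,0,2.5],[2,0.6,0,0,0,2.5],[2,0.6,0,0,0,2.5],[2,0.6,0,0,0,2.5],[2,0.6,0,0,0,2.5]]

```text
t: 24.83
tool_pos: [0.5813, 0.0937, 0.0785]
orientation: [-2.457, -1.957, 0.002]
force: [0.5, 0.2, -1.5]
opening: 0.0618
gripper_force: 25.0
```

Request:
arm_command:
  deltas:
    - [[2,0.6,0,0,0,2.5],[2,0.6,0,0,0,2],[2,0.6,0,0,0,0],[2,0.6,0,0,0,0],[2,0.7,0,0,0,0],[0,0,0,0,0,0],[0,0,0,0,0,0]]

```text
t: 25.42
tool_pos: [0.6806, 0.1245, 0.078]
orientation: [-2.38, -2.05, 0.002]
force: [-0.3, 0.3, -1.8]
opening: 0.0623
gripper_force: 25.0
```

Request:
arm_command:
  deltas:
    - [[0,0,-1,0,0,0],[0,0,-1.3,0,0,0],[0,0,-1.3,0,0,0],[0,0,-1.2,0,0,0],[0,0,-0.8,0,0,0],[0,0,-0.4,0,0,0],[0,0,-0.1,0,0,0],[0,0,0,0,0,0]]

```text
t: 26.08
tool_pos: [0.6806, 0.1244, 0.0178]
orientation: [-2.381, -2.05, 0.001]
force: [0.6, -0.2, -1.2]
opening: 0.0618
gripper_force: 25.0
```

Request:
arm_command:
  deltas:
    - [[0,0,-0.1,0,0,0],[0,0,-0.1,0,0,0],[0,0,0,0,0,0]]

```text
t: 26.33
tool_pos: [0.6813, 0.1245, 0.0167]
orientation: [2.38, 2.05, 0.001]
force: [0.5, 0.2, -2.0]
opening: 0.0617
gripper_force: 25.0
```

Request:
arm_command:
  deltas:
    - [[0,0,-0.1,0,0,0],[0,0,-0.1,0,0,0],[0,0,0,0,0,0]]

```text
t: 26.58
tool_pos: [0.6807, 0.1245, 0.014]
orientation: [-2.381, -2.05, 0.0]
force: [0.1, 0.3, -2.3]
opening: 0.0622
gripper_force: 25.0
```

Request:
arm_command:
  deltas:
    - [[0,0,-0.1,0,0,0],[0,0,0,0,0,0]]

```text
t: 26.75
tool_pos: [0.681, 0.1245, 0.0135]
orientation: [2.381, 2.05, 0.0]
force: [-0.2, 0.4, 0.6]
opening: 0.0622
gripper_force: 25.0
```

Request:
arm_command:
  deltas:
    - [[0,0,0,0,0,0],[0,0,0,0,0,0],[0,0,0,0,0,0],[0,0,0,0,0,0],[0,0,1,0,0,0],[0,0,2,0,0,0],[0,0,2,0,0,0],[0,0,2,0,0,0],[0,0,3,0,0,0],[-3,-1,3,0,0,0],[-4,-2,2,0,0,0],[-4,-2,0,0,0,0]]
  gripper: 0.7

```text
t: 27.75
tool_pos: [0.5833, 0.0795, 0.1649]
orientation: [2.375, 2.048, 0.011]
force: [0.6, -1.3, 1.9]
opening: 0.0792
gripper_force: 0.0
```

Request:
arm_command:
  deltas:
    - [[-4,-2,0,0,0,0],[-4,-2,0,0,0,0],[-4,-2,0,0,0,0],[-2,-2,0,0,0,0],[0,0,0,0,0,0],[0,0,0,0,0,0],[0,0,0,0,0,0]]

```text
t: 28.33
tool_pos: [0.4498, 0.0033, 0.1599]
orientation: [2.38, 2.048, 0.003]
force: [0.0, 0.1, 0.5]
opening: 0.0788
gripper_force: 0.0
```

Run:
```python
from h import *
im=[eyes.read_camera(n) for n in('scene','top')]
cv2.imwrite('pics/e0.png',im[1])
S=im[0][160:450,200:490]; T=im[1][130:300,110:450]
cv2.imwrite('pics/e.png',np.vstack([cv2.resize(T,(780,390),interpolation=2),cv2.copyMakeBorder(cv2.resize(S,(210,210)),0,0,0,570,0)]))
print(monitor.read_state()['tool_pos'])
```

```text
[0.44993459 0.00375794 0.15940192]
```

View pics/e.png

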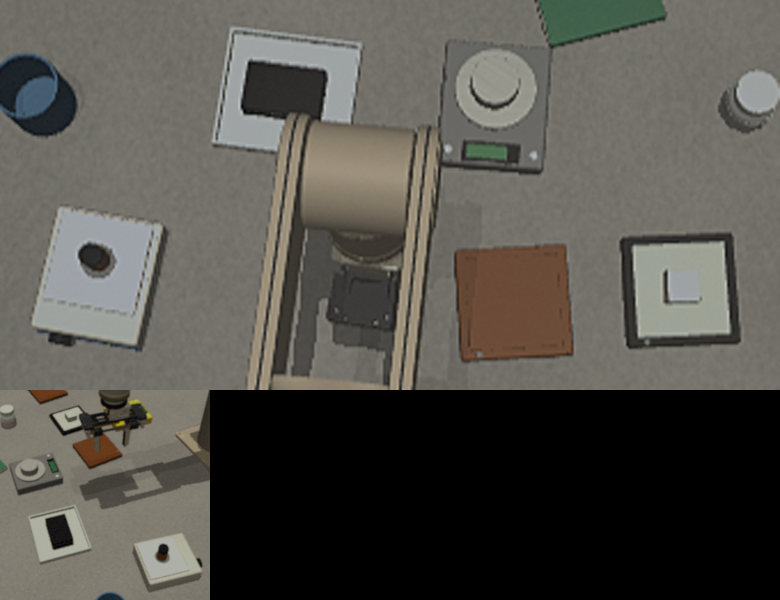

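All four stand upright in the middle of their places: slide box at about (285,91) in a tray centred at (288,90), the tin on the pan, the specimen box within a few pixels of the pad's centre, and the vial on the disc. The mug and jar are unmoved and the arm is clear.

```bash
python3 -c "
from plant import ticket; print(ticket.close_job())"
```

```text
the job is handed in; nothing more can be done
None
```

The job is handed in: the last pictures show the vial, specimen box, tin and slide box each upright in the middle of its own place, with the mug and jar where they stood; no verdict came back.

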